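Third hand at the model-kit jig: sweep it clear, then press and hold the van body

TASK

Using the orange scraper block, sweep all four dark plastic offcuts off the jig's deck into the grey trough along its side (touch them neither with the fingers nor with the van body), then lay the scraper down on the bench, clear of the jig. Then stand the mint-green van body on the deck, centred on the blue line with its tail flat against the sprung steel fence, and push the fence gently back until its pointer stands in the green, never into the red. Finish while still holding the van there steadily, pressed at about 7 N, so that I can drive the screw in, and leave the jars, figure, screwdriver and loose sprue frame where they are.

Things in the scene. Friction and masses are not known exactly. Their poses are not given: they have to be found in the camera images.
- jig: Fixed bench jig; origin on the bench below the deck's blue centre line. x = pressing direction (to the fence), z up. Aluminium deck, top 30 mm high, x -100 to 130, y -60 to 60 mm, blue line at y = 0. The offcuts start on it within x -80 to 10, y -45 to 35 mm. Behind the fence a fixed blue block, x 98 to 128, y -45 to 45 mm, top at z 70 mm, holds its spring plungers.
- trough (a point): Grey open chip trough along the jig's -y side: this point is the middle of its floor, at jig x 15, y -89, z 4 mm, axes as the jig. Inside it is 222 mm long (x) and 58 mm wide (y), beginning at the deck's edge (y -60); outer and end walls are 4 mm thick and reach 24 mm above the bench.
- fence (a joint): How far the fence is pushed back along the jig's x (m): 0 at rest, 0.045 at its stop. A spring of 350 N/m returns it (7 N at 0.020; friction 0.15 N). A black pointer on its -y end moves over a painted scale on the deck: white 0 to 0.014, green 0.014 to 0.029 (5 to 10 N), yellow to 0.036, red beyond.
- fence_face (a point): Sprung steel fence: middle of the foot of its face, at deck height: jig x = 30 mm + joint fence, y = 0, z = 30 mm. Moves with the fence. The plate is 90 mm wide (jig y), 12 mm thick, from 2 to 50 mm above the deck; its face looks to the jig's -x and has a blue centre line.
- scraper_grip (a point): Scraper block, about 150 g, foot down on the bench. Black foot 104 (its x) by 50 (y) by 14 mm high; on its middle an orange rib 80 (x) by 20 mm (y, the width to grip), from 14 to 64 mm above the underside. The point is on the rib's middle, 40 mm above the underside. x runs along the blade, z up; both long sides are alike.
- van_center (a point): Mint-green kit van body, about 150 g, standing on the bench: 110 long (its x), 46 wide (y), 55 mm high. The point is its centre, 27.5 mm above its underside. x points to the flat tail (red lamps); the cab with dark windscreen is at -x. Sides straight and full height from 23 mm cab-side of the centre to the tail: grip across the width there.
- van_tail (a point): Middle of the van's flat tail face: 55 mm along the van's x from its centre, 27.5 mm above its underside.
- chip0_center (a point): Dark grey plastic sprue offcut, a cross-shaped bit 14 x 13 mm and 8 mm high, 10 g, lying on the jig's deck; the point is its centre, 4 mm above its underside.
- chip1_center (a point): Dark grey plastic sprue offcut, a cross-shaped bit 14 x 13 mm and 8 mm high, 10 g, lying on the jig's deck; the point is its centre, 4 mm above its underside.
- chip2_center (a point): Dark grey plastic sprue offcut, a cross-shaped bit 14 x 13 mm and 8 mm high, 10 g, lying on the jig's deck; the point is its centre, 4 mm above its underside.
- chip3_center (a point): Dark grey plastic sprue offcut, a cross-shaped bit 14 x 13 mm and 8 mm high, 10 g, lying on the jig's deck; the point is its centre, 4 mm above its underside.
- jar_red: Bystander: small paint jar, red label, 38 mm across, 50 mm high; origin under its centre.
- jar_yellow: Bystander: small paint jar, yellow label, 38 mm across, 50 mm high; origin under its centre.
- figure: Bystander: finished robot figure, mint and blue, 116 mm high, 70 mm wide; origin under its centre.
- driver: Bystander: screwdriver 150 mm long lying on the bench; origin under it.
- sprue: Bystander: dark sprue frame 150 x 100 mm, 5 mm thick, flat on the bench; origin under its centre.

How it is judged (in metres and radians):
On the way, in this order (a step that is already met when the one before it is completed fails the run):
1. all four offcuts lie in the trough (y of chip0_center in the frame of jig between -0.125 and -0.058 m and x of chip0_center in the frame of jig between -0.102 and 0.132 m and height (world z) of each of chip0_center, chip1_center, chip2_center, chip3_center below 0.026 m and y of chip1_center in the frame of jig between -0.125 and -0.058 m and x of chip1_center in the frame of jig between -0.102 and 0.132 m and y of chip2_center in the frame of jig between -0.125 and -0.058 m and x of chip2_center in the frame of jig between -0.102 and 0.132 m and y of chip3_center in the frame of jig between -0.125 and -0.058 m and x of chip3_center in the frame of jig between -0.102 and 0.132 m), for 0.2 s.
2. the scraper is laid down on the bench, clear of the jig, and let go (height (world z) of scraper_grip below 0.046 m and contact force between scraper and the fingers below 0.1 N and contact force between scraper and jig below 0.1 N and linear speed of scraper below 0.02 m/s), for 0.2 s.
At the end, for the whole second after the job is handed in: Offcuts in the trough; scraper let go on the bench, off the jig; van held still on the deck (5 mm), square (0.08 rad), tail within 15 mm of the fence centre line, fence steady at 0.014 to 0.029 m with 4.5 to 11 N on it (all of step 1 and all of step 2 and value of joint fence between 0.014 and 0.029 m and velocity of joint fence between -0.004 and 0.004 m/s and contact force between van and fence between 4.5 and 11 N and contact force between van and the fingers above 1 N and x of van_tail in the frame of jig above 0.04 m and y of van_tail in the frame of jig between -0.015 and 0.015 m and angle between the x axis of van_center and the x axis of jig, either way round below 0.08 rad and angle between van_center's own z axis and vertical below 0.08 rad and z of van_center in the frame of jig below 0.0625 m and linear speed of van below 0.01 m/s); the arm keeps its last pose, push and grip.
It fails at once if an offcut is touched with the fingers or the van (contact force between any of chip0, chip1, chip2, chip3 and the fingers above 0.3 N or contact force between any of chip0, chip1, chip2, chip3 and van above 0.3 N).
It fails at once if the fence is pushed into the red (value of joint fence above 0.036 m).
It fails at once if a bystander is disturbed (moved over 20 mm) (distance of any of jar_red, jar_yellow, figure, driver, sprue from where it was at the start of the episode above 0.02 m).
It also fails if it takes over 58 s, if anything falls off the work surface, if the arm or the gripper's body presses on something with over 40 N, if the wrist force passes 120 N, or if a joint passes its speed limit or range.

ROBOT

A 6-joint arm with a two-finger parallel gripper is mounted at the origin on the work surface. World frame = base frame: x ahead of the robot, y to its left, z up, the work surface at z = 0. Lengths are in mm, angles in rad, forces in N, time in s.
With the tool pointing down it reaches from about 275 to 1000 mm from the base axis. Payload 8.4 kg.
Tool frame: the origin (TCP) lies at the very end of the fingers, on their centre line; the grasp point (between the pads) lies 19 mm behind it; z points along the fingers, y is the direction in which the jaws open and shut (so a half turn about z gives the same grasp; the last joint's range is limited). The gripper opens to 85 mm and grips with 20 to 120 N. Pads are 22 mm wide; open, the fingers measure 114 mm over their backs; the gripper's body (76 mm by 85 mm) begins 54 mm behind the grasp point. The pads swing forward as they close: fully open they stand 13 mm farther back than shut.
Start: joints at [-1.126, 0.353, 1.633, -0, 1.155, -0.002], TCP at [270.05, -563.65, 231.281] pointing down, gripper open.
Joint ranges: [-2.63, 2.63], [-0.92, 2.1], [0.06, 2.66], [-1.3, 4.44], [0, 2.69], [-3.02, 3.02]. Speed limits (rad/s): [2.22, 2.22, 2.79, 3.14, 3.14, 3.14].

INTERFACE

Orientations are given as [roll, pitch, yaw] about the fixed x, y, z axes, in that order (R = Rz(yaw) Ry(pitch) Rx(roll)).
In Python, from rig import r gives the robot as it stands.
- The arm moves only by the tool jog_arm, never from a script. Its argument "moves" is a list of rows, each an object with "grip": the gripper command: -1 is fully open, 1 is shut, values between are in proportion; "translation": the shift along the tool's x, y, z in m, a list of three; "twist": the turn, a rotation vector about the tool's x, y, z in rad, a list of three. In form: [{"grip": grip, "translation": [dx, dy, dz], "twist": [ax, ay, az]}, ...]. A call has 1 to 10 rows; each row shifts and turns the commanded pose from where the row before left it, along the tool's axes as they then stand; what a row does not reach is not made up. A row lasts 1/12 s, in which the tool goes at most 41.7 mm and 7.16 degrees, less where a joint would pass 70% of its speed; a pose out of reach is approached as far as the arm can. A call with a gripper value outside its range is refused whole. The fingers move at their own pace and stop on an object; "squeeze" is the grip in N (left out, the last holds). Time passes only in rows, so rows that do not move let the fingers close. It gives the time, the measured TCP pose, the force and the opening at its end, in the units of the state.
- r.sense(): the state, without advancing time (a new reading comes with each control period).
- r.grab_frame(name): name is "scene" or "side" or "wrist"; returns (picture, depth): 400x640x3 uint8, red, green, blue; 400x640 float32, mm along the optical axis (not along the pixel's ray), 0 where there is no reading.
- r.calibration(name): a dict with "fx", "fy", "cx", "cy" (pixels), "R" (3x3) and "t" (3): a world point X has camera coordinates R X + t. Camera axes: x right, y down, z forward; pixel columns grow to the right and rows downward; lengths in mm; the calibration is good to about 2 mm. A picture is of the moment at which its call begins: read the wrist's pose just before it. calibration takes no time and is no camera call; for the wrist camera it gives the pose at the moment of the call.
- r.sign_off(): hands the job in, once; it reports no verdict.
The state is a dict: "clock": time; "qpos": joint angles; "qvel": joint speeds; "joint_efforts": joint torques, N m; "eef_pos": TCP position; "tcp_rot": TCP orientation; "contact_force": force on the tool from outside, world axes, zero at the start; "wrist_torque": the same for the moment, N m; "opening": opening from 0.0 (shut) to 1.0 (fully open).
Only numpy, scipy, OpenCV 4.12 (cv2) and the standard library are available. Lean on these libraries where they do the work, as an engineer would, in place of code of your own. Each camera call takes 0.05 s, during which the arm holds its last target.

## Working session

There is one attempt and no reset: what is moved stays moved. The work goes in short steps, Python scripts to look and compute and a tool call to move; the robot and the scene stay as the last step left them, time stands still between calls to the robot, and variables do not carry over. Pictures are saved under pics/ and viewed, and the job is handed in when it is done.

Besides the shell and the picture viewer there is one more tool, called by a JSON object that holds its "method" and its "body". jog_arm: Moves the arm, as the interface text tells. Its arguments: {"type":"object","properties":{"moves":{"type":"array"},"squeeze":{"type":"number"}},"required":["moves"]}

```bash
ls; mkdir -p pics; python3 - <<'E'
from rig import r
import cv2,numpy as np,pickle
print(r.sense())
for n in ["scene","side","wrist"]:
    c=r.calibration(n); p,d=r.grab_frame(n)
    np.savez(f"f0_{n}.npz",p=p,d=d,**{k:c[k] for k in c})
    cv2.imwrite(f"pics/a_{n}.png",p[:,:,::-1])
    R=np.array(c["R"]);t=np.array(c["t"]);print(n,c["fx"],c["cx"],c["cy"],"cam at",-R.T@t,R[2])
E
```

```text
pics
{'clock': 0.0, 'qpos': array([-1.12641620e+00,  3.53633540e-01,  1.63415412e+00,  3.32959850e-05,
        1.15519199e+00, -2.39206217e-03]), 'qvel': array([ 1.65868153e-03,  7.43553759e-04, -6.12711110e-04, -8.26743959e-05,
        1.92063449e-04,  7.64377558e-04]), 'joint_efforts': array([ 3.42553474e-03, -6.05252266e+01, -3.42072916e+01, -1.12062389e-05,
        9.20211605e-03, -7.88765448e-06]), 'eef_pos': array([ 269.84114122, -563.20997909,  230.56225301]), 'tcp_rot': array([-3.14020573e+00, -3.37605979e-05,  4.46758699e-01]), 'contact_force': array([-0.29099985,  0.56161647,  0.04884178]), 'wrist_torque': array([-0.01165163,  0.02227571,  0.0321089 ]), 'opening': 0.9983426270941378}
scene 361.80053626773446 321.1575399604126 196.66021080368046 cam at [ 991.68846482 -202.57330148  690.33713576] [-0.50716563  0.13356169 -0.85143661]
side 411.59823506943707 320.8971975703379 198.09919317375332 cam at [366.3931948  352.34867139 702.20958222] [ 0.25176312 -0.57200033 -0.78066059]
wrist 354.870659370672 323.1679523764462 197.8876057130377 cam at [ 341.27335777 -529.75283376  374.36965754] [-0.27667186 -0.13177576 -0.95188646]
```

View pics/a_scene.png

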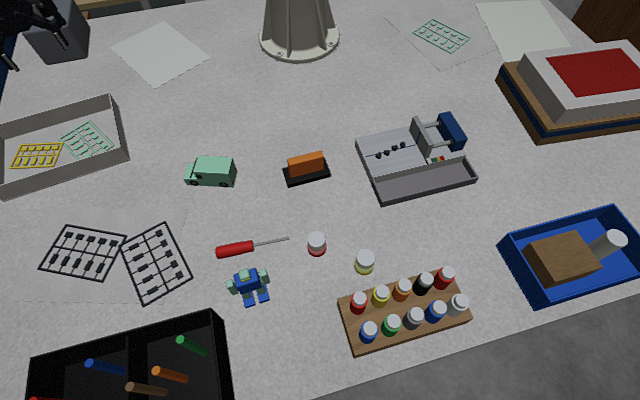

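View pics/a_side.png

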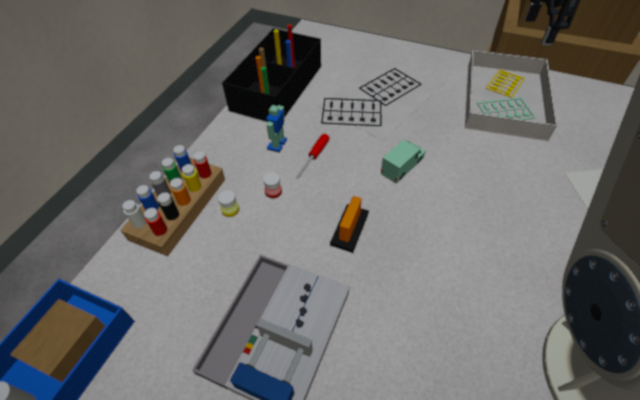

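View pics/a_wrist.png

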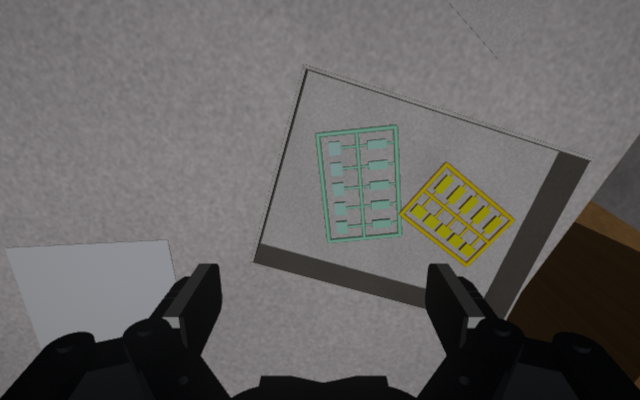

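The scene view shows the van at about (211,170), the scraper at (305,168), and the jig at about (415,150) with its trough on the near side. In the side view they are at (402,160), (350,222) and (275,330). The wrist view shows only a tray. Next I'll measure them by colour masks and depth.

```bash
cat > h.py <<'E'
import numpy as np,cv2
def load(f):
    z=np.load(f); return {k:z[k] for k in z.files}
def cloud(c):
    h,w=c["d"].shape; u,v=np.meshgrid(np.arange(w),np.arange(h))
    d=c["d"].astype(float)
    P=np.stack([(u-c["cx"])/c["fx"]*d,(v-c["cy"])/c["fy"]*d,d],-1)
    return (P-c["t"])@c["R"]
def ray(c,u,v,z):
    q=np.array([(u-c["cx"])/c["fx"],(v-c["cy"])/c["fy"],1.])@c["R"]
    o=-c["R"].T@c["t"]; return o+q*(z-o[2])/q[2]
def snap(n,tag):
    from rig import r
    c={k:np.array(v) for k,v in r.calibration(n).items()}
    p,d=r.grab_frame(n); c["p"]=p;c["d"]=d
    np.savez(f"{tag}_{n}.npz",**c); cv2.imwrite(f"pics/{tag}_{n}.png",p[:,:,::-1]); return c
def hsv(c): return cv2.cvtColor(np.ascontiguousarray(c["p"]),cv2.COLOR_RGB2HSV)
E
python3 - <<'E'
from h import *
for n,rois in [("scene",dict(van=(180,145,245,195),scr=(275,140,335,195),jig=(345,100,490,215))),("side",dict(van=(370,130,435,190),scr=(320,190,380,260),jig=(185,245,360,400)))]:
    c=load(f"f0_{n}.npz"); X=cloud(c); H=hsv(c)
    x=X[...,2][c["d"]>0]; print(n,"bench z",np.median(X[250:260,:,2]))
    for k,(a,b,e,f) in rois.items():
        s=(slice(b,f),slice(a,e))
        cv2.imwrite(f"pics/b_{n}_{k}.png",cv2.resize(c["p"][s][:,:,::-1],None,fx=5 if k!="jig" else 4,fy=5 if k!="jig" else 4,interpolation=cv2.INTER_CUBIC))
        h=H[s]; P=X[s]
        if k=="van": m=(h[...,0]>60)&(h[...,0]<95)&(h[...,1]>50)
        elif k=="scr": m=(h[...,0]>5)&(h[...,0]<22)&(h[...,1]>130)
        else: m=(h[...,0]>100)&(h[...,0]<125)&(h[...,1]>120)
        q=P[m]; zt=np.percentile(q[:,2],97)
        top=q[q[:,2]>zt-6]
        print(n,k,m.sum(),"ztop",zt,"rect",cv2.minAreaRect(top[:,:2].astype(np.float32)),"mean",top.mean(0))
E
```

```text
scene bench z -0.24152673645033085
scene van 1283 ztop 54.93514999036807 rect ((713.5628662109375, -279.51824951171875), (570.7686767578125, 85.56025695800781), 6.939030170440674) mean [ 471.34722811 -308.62134211   59.14885969]
scene scr 694 ztop 63.434787665853456 rect ((737.2371826171875, -171.93190002441406), (74.38863372802734, 507.1524658203125), 74.78883361816406) mean [ 515.06978275 -111.67098737   66.29760541]
scene jig 674 ztop 69.6265340615873 rect ((722.3394775390625, 10.018707275390625), (98.19722747802734, 679.2158813476562), 43.49012756347656) mean [529.47445529 229.06552268  74.10729637]
side bench z -0.47931270477187365
side van 1034 ztop 56.25592106146081 rect ((433.15631103515625, 2.632080078125), (70.34461975097656, 708.5814208984375), 5.1386003494262695) mean [ 460.8843606  -301.54556879   56.63188977]
side scr 648 ztop 65.25046197631082 rect ((450.4825744628906, 106.50006103515625), (35.10505294799805, 518.4765014648438), 15.009111404418945) mean [505.23924717 -99.84363305  68.72842697]
side jig 1350 ztop 71.71374494337691 rect ((453.923828125, 271.6225280761719), (62.607242584228516, 229.7685089111328), 62.55775833129883) mean [517.29313648 239.39252193  71.66507919]
```

```bash
python3 - <<'E'
from h import *
pts=[]
for n,rois in [("scene",dict(van=(180,145,245,195),scr=(275,140,335,195),jig=(345,100,490,215))),("side",dict(van=(370,130,435,190),scr=(320,190,380,260),jig=(185,245,360,400)))]:
    c=load(f"f0_{n}.npz"); X=cloud(c); H=hsv(c); ok=c["d"]>0
    for k,(a,b,e,f) in rois.items():
        s=(slice(b,f),slice(a,e)); h=H[s];P=X[s]
        top={"van":55,"scr":64,"jig":70}[k]
        if k=="van": m=(h[...,0]>60)&(h[...,0]<95)&(h[...,1]>50)
        elif k=="scr": m=(h[...,0]>5)&(h[...,0]<22)&(h[...,1]>130)
        else: m=(h[...,0]>100)&(h[...,0]<125)&(h[...,1]>120)
        m&=ok[s]&(abs(P[...,2]-top)<4)
        m=cv2.erode(m.astype(np.uint8),np.ones((2,2)))>0
        t=P[m]; print(n,k,m.sum(),t[:,2].mean(),cv2.minAreaRect(t[:,:2].astype(np.float32)))
    # deck: z 26..33
    s=(slice(100,215),slice(345,490)) if n=="scene" else (slice(245,400),slice(185,360))
    P=X[s]; m=ok[s]&(abs(P[...,2]-30)<2.5)
    t=P[m]; print(n,"deck",m.sum(),t[:,2].mean(),cv2.minAreaRect(t[:,:2].astype(np.float32)))
    # topdown image, 1px = .6mm ; x 300..700 , y -60..300 
    pp=c["p"]
    img=np.zeros((600,560,3),np.uint8)
    if 1:
        g=np.mgrid[0:600,0:560]; xw=310+g[0]*0.6; yw=-20+g[1]*0.6
        W=np.stack([xw,yw,np.full_like(xw,30.)],-1)@c["R"].T+c["t"]
        u=W[...,0]/W[...,2]*c["fx"]+c["cx"]; v=W[...,1]/W[...,2]*c["fy"]+c["cy"]
        img=cv2.remap(pp,u.astype(np.float32),v.astype(np.float32),cv2.INTER_LINEAR)
        cv2.imwrite(f"pics/top_{n}.png",img[:,:,::-1])
E
```

```text
scene van 479 53.32294346302755 ((466.701416015625, -307.81964111328125), (75.49479675292969, 42.92147445678711), 70.47209930419922)
scene scr 172 62.05319157601346 ((512.3460083007812, -109.47695922851562), (16.092191696166992, 73.42301940917969), 1.49672532081604)
scene jig 250 67.960282859244 ((524.0137329101562, 235.59063720703125), (83.73197937011719, 24.54741096496582), 0.4439068138599396)
scene deck 1996 28.69188273487165 ((521.4904174804688, 138.53125), (229.9180450439453, 121.12605285644531), 89.99369049072266)
side van 476 54.414122055034866 ((460.003173828125, -304.6461181640625), (76.9610595703125, 41.56754684448242), 69.96904754638672)
side scr 270 63.26675444221142 ((505.78179931640625, -105.39335632324219), (16.72899627685547, 77.2078628540039), 2.037623882293701)
side jig 1134 69.67145645870838 ((515.8768310546875, 239.69703674316406), (28.269540786743164, 85.29956817626953), 89.76788330078125)
side deck 6224 29.748040232565003 ((518.3854370117188, 140.87216186523438), (120.43753814697266, 230.6125030517578), 0.16698114573955536)
```

View pics/b_scene_jig.png

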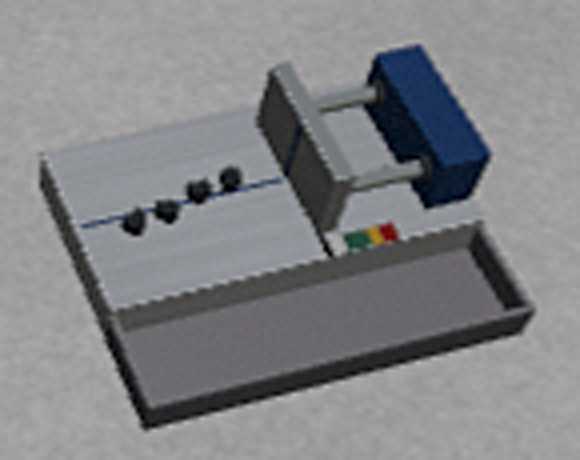

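View pics/b_side_jig.png

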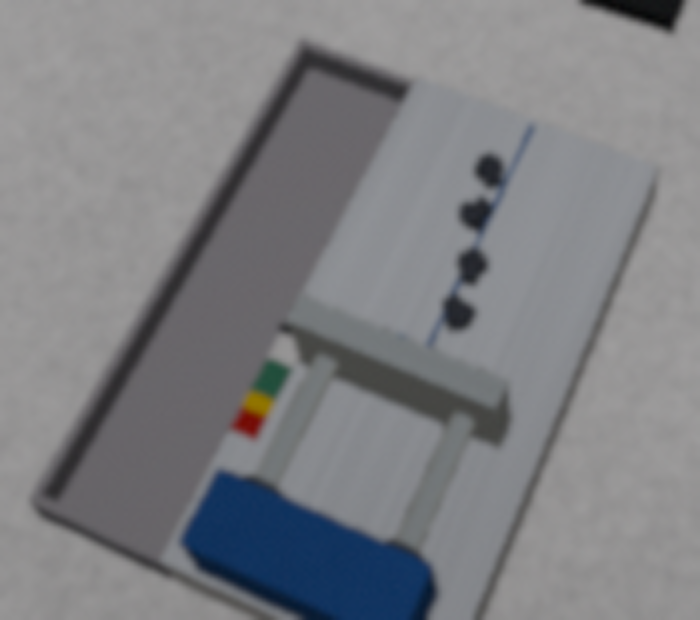

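View pics/top_scene.png

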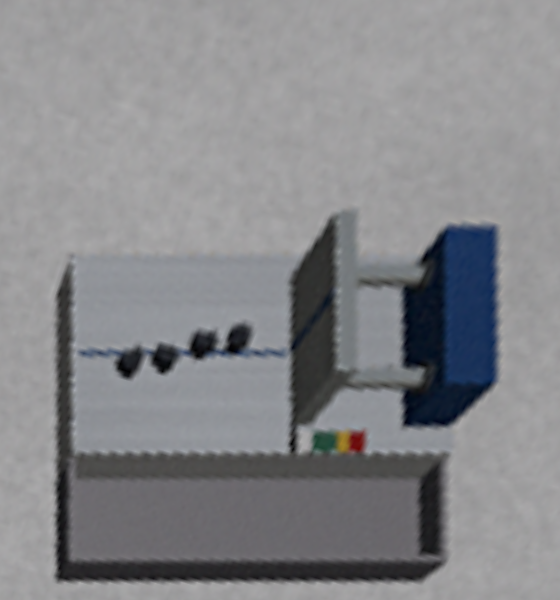

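The jig's x axis lies along world +y, with its origin at about (520,125) and the trough on the world +x side. The four chips lie at about jig x -67 to -2, y -7 to +8, so one 104 mm blade pass covers them. The scraper is at about (509,-107) with its blade along world y, and the van is at about (463,-306) with its tail yaw at about 70°. First I'll turn the tool to yaw 90°, then go above the scraper and look with the wrist camera.

{"method": "jog_arm", "body": {"moves": [{"grip": -1,"translation": [0,0,0],"twist": [0,0,-0.115]},{"grip": -1,"translation": [0,0,0],"twist": [0,0,-0.115]},{"grip": -1,"translation": [0,0,0],"twist": [0,0,-0.115]},{"grip": -1,"translation": [0,0,0],"twist": [0,0,-0.115]},{"grip": -1,"translation": [0,0,0],"twist": [0,0,-0.115]},{"grip": -1,"translation": [0,0,0],"twist": [0,0,-0.115]},{"grip": -1,"translation": [0,0,0],"twist": [0,0,-0.115]},{"grip": -1,"translation": [0,0,0],"twist": [0,0,-0.115]},{"grip": -1,"translation": [0,0,0],"twist": [0,0,-0.115]},{"grip": -1,"translation": [0,0,0],"twist": [0,0,-0.115]}], "squeeze": 40}}

```text
clock: 0.98
eef_pos: [270.0, -563.4, 231.0]
tcp_rot: [-3.141, -0.001, 1.603]
contact_force: [-1.3, -0.1, 0.5]
opening: 0.995
```

{"method": "jog_arm", "body": {"moves": [{"grip": -1,"translation": [0.03,0.017,0],"twist": [0,0,0]},{"grip": -1,"translation": [0.03,0.017,0],"twist": [0,0,0]},{"grip": -1,"translation": [0.03,0.017,0],"twist": [0,0,0]},{"grip": -1,"translation": [0.03,0.017,0],"twist": [0,0,0]},{"grip": -1,"translation": [0.03,0.017,0],"twist": [0,0,0]},{"grip": -1,"translation": [0.03,0.017,0],"twist": [0,0,0]},{"grip": -1,"translation": [0.03,0.017,0],"twist": [0,0,0]},{"grip": -1,"translation": [0.03,0.017,0],"twist": [0,0,0]},{"grip": -1,"translation": [0.03,0.017,0],"twist": [0,0,0]}]}}

```text
clock: 1.73
eef_pos: [416.3, -288.1, 231.2]
tcp_rot: [-3.142, -0.0, 1.597]
contact_force: [0.5, -0.8, -0.0]
opening: 1.0
```

{"method": "jog_arm", "body": {"moves": [{"grip": -1,"translation": [0.03,0.017,0],"twist": [0,0,0]},{"grip": -1,"translation": [0.03,0.017,0],"twist": [0,0,0]},{"grip": -1,"translation": [0.03,0.017,0],"twist": [0,0,0]},{"grip": -1,"translation": [0.03,0.017,0],"twist": [0,0,0]},{"grip": -1,"translation": [0.03,0.017,0],"twist": [0,0,0]},{"grip": -1,"translation": [0.0,0.0,0],"twist": [0,0,0]},{"grip": -1,"translation": [0.0,0.0,0],"twist": [0,0,0]}]}}

```text
clock: 2.32
eef_pos: [497.5, -136.2, 231.1]
tcp_rot: [-3.141, -0.0, 1.6]
contact_force: [-0.6, -0.3, 0.3]
opening: 1.002
```

```bash
python3 - <<'E'
from h import *
from rig import r
print(r.sense()["eef_pos"],r.sense()["tcp_rot"])
c=snap("wrist","c"); X=cloud(c);H=hsv(c);ok=c["d"]>0
m=(H[...,0]>5)&(H[...,0]<22)&(H[...,1]>130)&ok
for lo,hi in[(58,70),(0,70)]:
  t=X[m&(X[...,2]>lo)&(X[...,2]<hi)]
  if len(t): print(len(t),t.mean(0),cv2.minAreaRect(t[:,:2].astype(np.float32)))
E
```

```text
[ 497.47589663 -136.16470611  231.06764021] [-3.14118179e+00 -5.07278324e-05  1.60011354e+00]
2023 [ 507.65739133 -106.71347756   64.78253672] ((507.8216857910156, -108.27996063232422), (19.819522857666016, 79.4746322631836), 1.4648078680038452)
2686 [ 576.39346126 -106.47122389   52.06047636] ((658.4599609375, -112.64154052734375), (320.703857421875, 97.19677734375), 1.6761149168014526)
```

View pics/c_wrist.png

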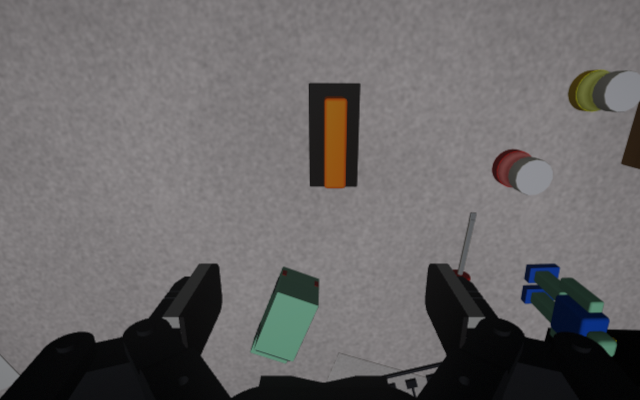

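The picture shows the scraper upright at (335,140). It measures 19.8 × 79.5 mm on the rib, centred at (507.8,-107.5) with yaw 91.5°, which matches the sizes given. Descending to grip it.

{"method": "jog_arm", "body": {"moves": [{"grip": -1,"translation": [0.0284,0.0111,0.02],"twist": [0,0,0]},{"grip": -1,"translation": [0,0,0.035],"twist": [0,0,0]},{"grip": -1,"translation": [0,0,0.035],"twist": [0,0,0]},{"grip": -1,"translation": [0,0,0.035],"twist": [0,0,0]},{"grip": -1,"translation": [0,0,0.035],"twist": [0,0,0]},{"grip": -1,"translation": [0,0,0.03],"twist": [0,0,0]},{"grip": -1,"translation": [0,0,0.019],"twist": [0,0,0]},{"grip": -1,"translation": [0,0,0],"twist": [0,0,0]},{"grip": -1,"translation": [0,0,0],"twist": [0,0,0]}]}}

```text
clock: 3.12
eef_pos: [506.3, -109.9, 21.7]
tcp_rot: [-3.139, -0.0, 1.595]
contact_force: [0.8, -0.1, 1.0]
opening: 0.997
```

{"method": "jog_arm", "body": {"moves": [{"grip": 1,"translation": [0,0,0],"twist": [0,0,0]},{"grip": 1,"translation": [0,0,0],"twist": [0,0,0]},{"grip": 1,"translation": [0,0,0],"twist": [0,0,0]},{"grip": 1,"translation": [0,0,0],"twist": [0,0,0]},{"grip": 1,"translation": [0,0,0],"twist": [0,0,0]},{"grip": 1,"translation": [0,0,0],"twist": [0,0,0]},{"grip": 1,"translation": [0,0,0],"twist": [0,0,0]},{"grip": 1,"translation": [0,0,0],"twist": [0,0,0]}], "squeeze": 50}}

```text
clock: 3.78
eef_pos: [508.0, -109.0, 23.1]
tcp_rot: [3.14, 0.0, 1.597]
contact_force: [-0.9, 0.2, 6.1]
opening: 0.228
```

{"method": "jog_arm", "body": {"moves": [{"grip": 1,"translation": [0,0,-0.02],"twist": [0,0,0]},{"grip": 1,"translation": [0,0,-0.035],"twist": [0,0,0]},{"grip": 1,"translation": [0,0,-0.035],"twist": [0,0,0]},{"grip": 1,"translation": [0,0,-0.035],"twist": [0,0,0]},{"grip": 1,"translation": [0.03,-0.01,-0.02],"twist": [0,0,0]},{"grip": 1,"translation": [0.03,-0.01,-0.01],"twist": [0,0,0]},{"grip": 1,"translation": [0.03,-0.01,0],"twist": [0,0,0]},{"grip": 1,"translation": [0.03,-0.01,0],"twist": [0,0,0]},{"grip": 1,"translation": [0.02,0,0],"twist": [0,0,0]},{"grip": 1,"translation": [0,0,0],"twist": [0,0,0.025]}]}}

```text
clock: 4.62
eef_pos: [462.8, 32.9, 177.5]
tcp_rot: [3.142, -0.001, 1.574]
contact_force: [-0.3, -1.0, -1.9]
opening: 0.227
```

```bash
python3 - <<'E'
from h import *
from rig import r
s=r.sense();print(s["eef_pos"],s["tcp_rot"],s["opening"],s["contact_force"])
for n in("wrist","side"):
  c=snap(n,"d"); X=cloud(c);ok=c["d"]>0
  m=ok&(abs(X[...,2]-30)<2.5)&(X[...,1]>0)&(X[...,0]<620)&(X[...,0]>420)
  t=X[m];print(n,len(t),t.min(0),t.max(0),cv2.minAreaRect(t[:,:2].astype(np.float32)))
E
```

```text
[462.78636313  32.93151783 177.53860721] [ 3.14154182e+00 -1.05012857e-03  1.57430371e+00] 0.22730933709123774 [-0.30826268 -0.95070613 -1.91780925]
wrist 21263 [459.10855519  25.3219928   28.15019436] [579.64945059 169.41876859  32.49965544] ((519.2267456054688, 97.2969970703125), (143.8524169921875, 120.65771484375), 89.76531982421875)
side 6203 [458.16261772  25.73539743  27.50080623] [578.72859686 256.01044463  32.49732652] ((518.33056640625, 140.89700317382812), (120.44358825683594, 230.02842712402344), 0.1617351770401001)
```

View pics/d_wrist.png

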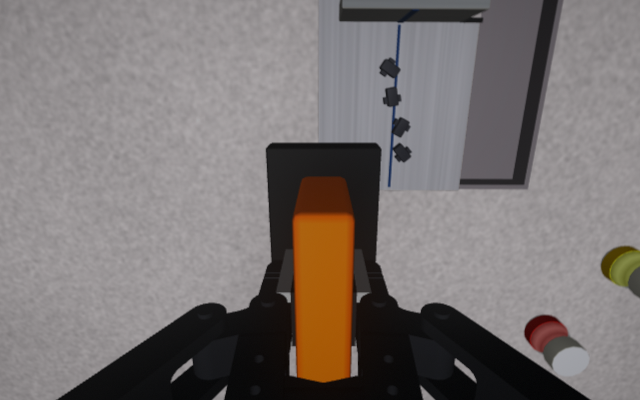

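View pics/d_side.png

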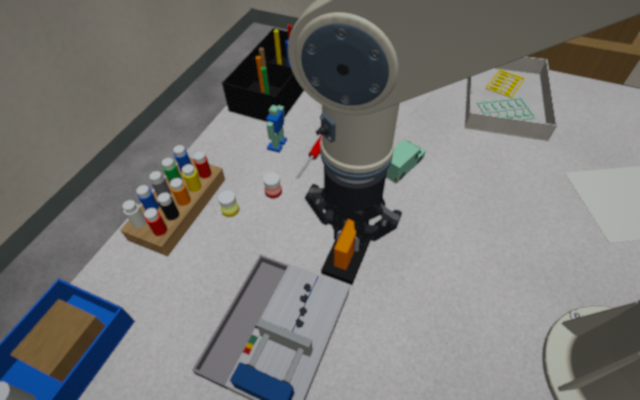

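The picture shows the four chips at (390,68), (391,97), (400,127) and (402,153), with the near deck edge at row 188. The scraper is held straight. Casting rays at z=34:

```bash
python3 - <<'E'
from h import *
c=load("d_wrist.npz")
for p in [(390,68),(391,97),(400,127),(402,153)]:
    w=ray(c,*p,34.); print(w.round(1),"jig",(w[1]-125.3).round(1),(519.4-w[0]).round(1))
print("face foot",ray(c,400,20,32.))
X=cloud(c);H=hsv(c); m=(H[...,2]<70)&(c["d"]>0)&(c["d"]<260)
# foot front edge
for u in(280,323,370): print(ray(c,u,146,177.5-22-8+14-14))
E
```

```text
[514.  122.6  34. ] jig -2.7 5.4
[516.  101.4  34. ] jig -23.9 3.4
[524.6  78.3  34. ] jig -47.0 -5.2
[527.7  57.4  34. ] jig -67.9 -8.3
face foot [519.68911092 156.00238326  32.        ]
[441.87662444  81.92806433 147.5       ]
[463.01046646  81.98342006 147.5       ]
[486.11647482  82.04394148 147.5       ]
```

{"method": "jog_arm", "body": {"moves": [{"grip": 1,"translation": [0.029,0.002,0],"twist": [0,0,0]},{"grip": 1,"translation": [0.029,0.002,0],"twist": [0,0,0]},{"grip": 1,"translation": [0,0,0.03],"twist": [0,0,0]},{"grip": 1,"translation": [0,0,0.03],"twist": [0,0,0]},{"grip": 1,"translation": [0,0,0.03],"twist": [0,0,0]},{"grip": 1,"translation": [0,0,0.02],"twist": [0,0,0]},{"grip": 1,"translation": [0,0,0.008],"twist": [0,0,0]},{"grip": 1,"translation": [0,0,0.004],"twist": [0,0,0]},{"grip": 1,"translation": [0,0,0],"twist": [0,0,0]},{"grip": 1,"translation": [0,0,0],"twist": [0,0,0]}]}}

```text
clock: 5.55
eef_pos: [468.6, 87.9, 56.2]
tcp_rot: [3.14, -0.0, 1.572]
contact_force: [-0.4, 0.0, -1.2]
opening: 0.227
```

```bash
python3 - <<'E'
from h import *
from rig import r
s=r.sense();print(s["eef_pos"],s["tcp_rot"],s["opening"],s["contact_force"])
c=snap("side","e"); cv2.imwrite("pics/e_crop.png",cv2.resize(c["p"][220:400,180:400,::-1],None,fx=3.3,fy=3.3,interpolation=cv2.INTER_CUBIC))
c=snap("scene","e"); cv2.imwrite("pics/e_crop2.png",cv2.resize(c["p"][80:220,320:500,::-1],None,fx=4,fy=4,interpolation=cv2.INTER_CUBIC))
E
```

```text
[468.57038383  87.87660266  56.1547243 ] [ 3.14032483e+00 -2.09873194e-04  1.57155577e+00] 0.22736656032425953 [-0.35368288  0.03934633 -1.23599716]
```

View pics/e_crop.png

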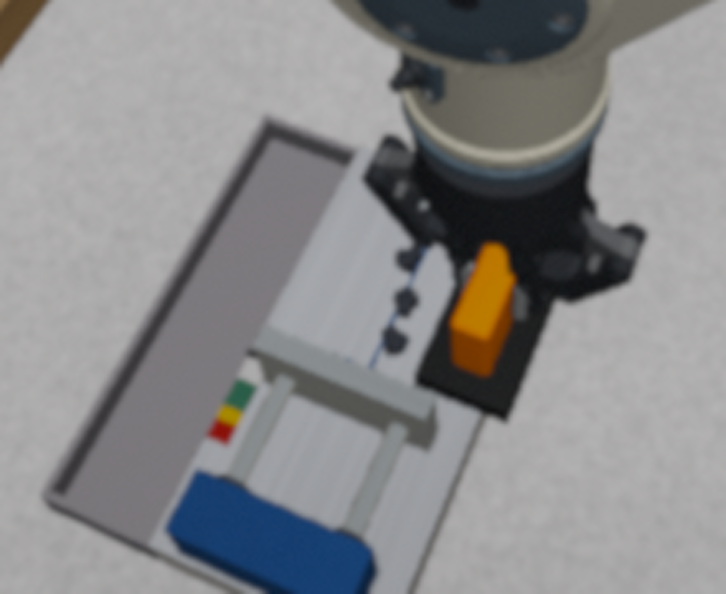

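View pics/e_crop2.png

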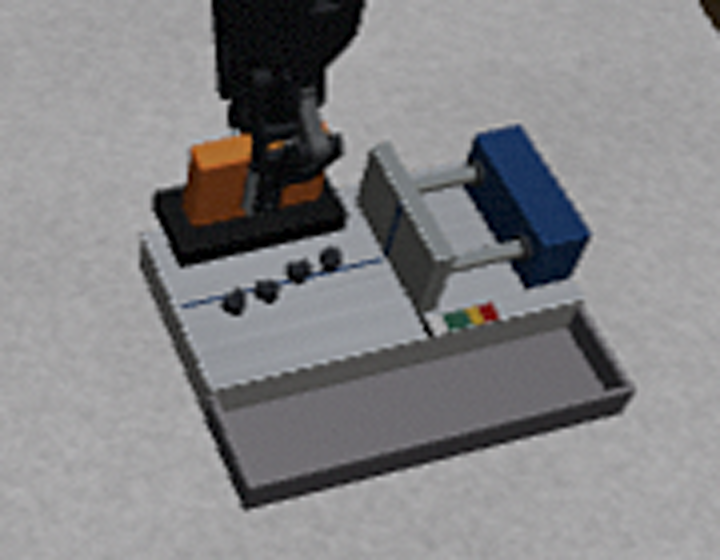

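The foot stands behind all four chips and spans them; it is about 3 mm above the deck. Lowering, then sweeping slowly.

{"method": "jog_arm", "body": {"moves": [{"grip": 1,"translation": [0.002,0,0.002],"twist": [0,0,0]},{"grip": 1,"translation": [0,0,0.0008],"twist": [0,0,0]},{"grip": 1,"translation": [0,0,0],"twist": [0,0,0]},{"grip": 1,"translation": [0,0,0],"twist": [0,0,0]}]}}

```text
clock: 5.98
eef_pos: [468.3, 90.3, 53.1]
tcp_rot: [3.14, -0.0, 1.572]
contact_force: [-1.6, 2.3, 5.0]
opening: 0.23
```

{"method": "jog_arm", "body": {"moves": [{"grip": 1,"translation": [0,0.005,0],"twist": [0,0,0]},{"grip": 1,"translation": [0,0.006,0],"twist": [0,0,0]},{"grip": 1,"translation": [0,0.006,0],"twist": [0,0,0]},{"grip": 1,"translation": [0,0.006,0],"twist": [0,0,0]},{"grip": 1,"translation": [0,0.006,0],"twist": [0,0,0]},{"grip": 1,"translation": [0,0.006,0],"twist": [0,0,0]},{"grip": 1,"translation": [0,0.006,0],"twist": [0,0,0]},{"grip": 1,"translation": [0,0.006,0],"twist": [0,0,0]}]}}

```text
clock: 6.65
eef_pos: [509.3, 89.6, 53.2]
tcp_rot: [-3.131, 0.001, 1.572]
contact_force: [-22.1, 0.2, 34.6]
opening: 0.231
```

```bash
python3 - <<'E'
from h import *
c=snap("scene","g"); cv2.imwrite("pics/g_crop.png",cv2.resize(c["p"][80:220,320:500,::-1],None,fx=4,fy=4,interpolation=cv2.INTER_CUBIC))
E
```

```text
(no output)
```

View pics/g_crop.png

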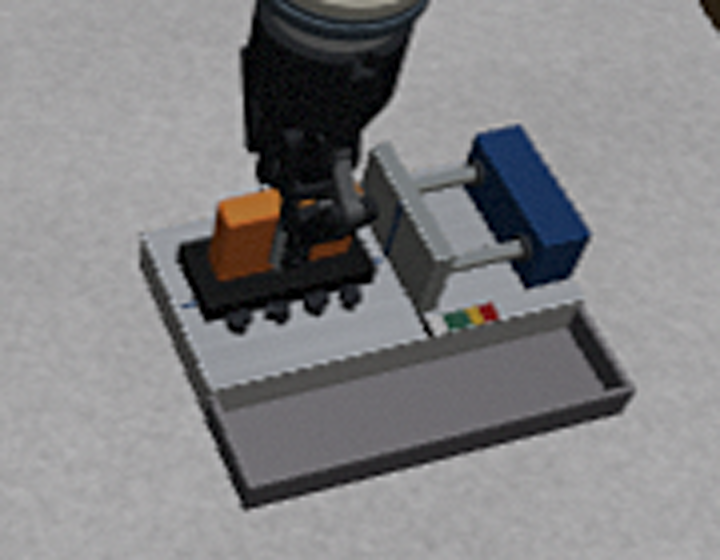

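The chips ride ahead of the blade as wanted, but the down force has risen to 35 N. Easing up about 1 mm before going on.

{"method": "jog_arm", "body": {"moves": [{"grip": 1,"translation": [0,0,-0.001],"twist": [0,0,0]},{"grip": 1,"translation": [0,0.004,-0.0005],"twist": [0,0,0]},{"grip": 1,"translation": [0,0.006,0],"twist": [0,0,0]}]}}

```text
clock: 6.95
eef_pos: [524.6, 90.0, 53.9]
tcp_rot: [-3.141, 0.0, 1.572]
contact_force: [-0.3, 0.0, -2.4]
opening: 0.228
```

{"method": "jog_arm", "body": {"moves": [{"grip": 1,"translation": [0,0.005,0],"twist": [0,0,0]},{"grip": 1,"translation": [0,0.005,0],"twist": [0,0,0]},{"grip": 1,"translation": [0,0.005,0],"twist": [0,0,0]},{"grip": 1,"translation": [0,0.005,0],"twist": [0,0,0]},{"grip": 1,"translation": [0,0.005,0],"twist": [0,0,0]},{"grip": 1,"translation": [0,0.005,0],"twist": [0,0,0]},{"grip": 1,"translation": [0,0.005,0],"twist": [0,0,0]},{"grip": 1,"translation": [0,0.005,0],"twist": [0,0,0]},{"grip": 1,"translation": [0,0.004,0],"twist": [0,0,0]},{"grip": 1,"translation": [0,0,0],"twist": [0,0,0]}]}}

```text
clock: 7.78
eef_pos: [569.9, 90.2, 54.1]
tcp_rot: [3.141, -0.0, 1.572]
contact_force: [0.6, 0.9, -1.9]
opening: 0.229
```

```bash
python3 - <<'E'
from h import *
c=snap("scene","i"); cv2.imwrite("pics/i_crop.png",cv2.resize(c["p"][80:220,320:500,::-1],None,fx=4,fy=4,interpolation=cv2.INTER_CUBIC))
E
```

```text
(no output)
```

View pics/i_crop.png

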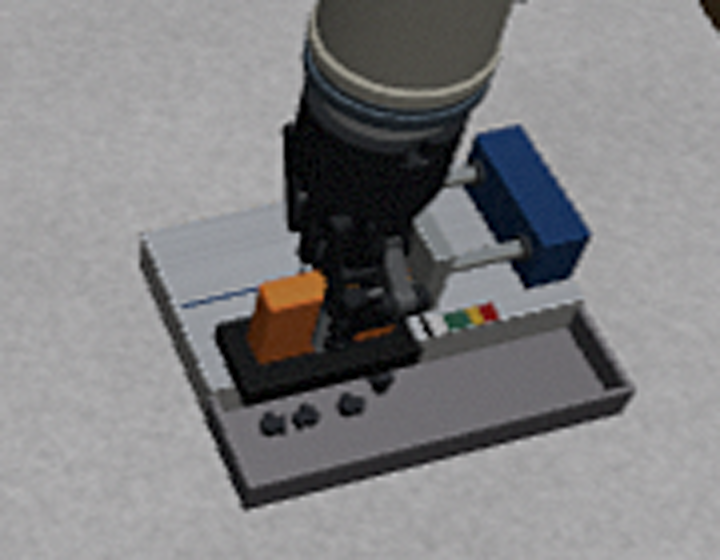

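All four chips are in the trough, at (272,425), (305,415), (350,403) and (380,382). Lifting and taking the scraper back to its old clear spot.

{"method": "jog_arm", "body": {"moves": [{"grip": 1,"translation": [0,0,-0.02],"twist": [0,0,0]},{"grip": 1,"translation": [0,-0.003,-0.035],"twist": [0,0,0]},{"grip": 1,"translation": [-0.01,-0.01,-0.03],"twist": [0,0,0]},{"grip": 1,"translation": [-0.03,-0.01,-0.01],"twist": [0,0,0]},{"grip": 1,"translation": [-0.035,-0.01,0],"twist": [0,0,0]},{"grip": 1,"translation": [-0.035,-0.01,0],"twist": [0,0,0]},{"grip": 1,"translation": [-0.035,-0.01,0],"twist": [0,0,0]},{"grip": 1,"translation": [-0.035,-0.01,0],"twist": [0,0,0]},{"grip": 1,"translation": [-0.02,0,0.02],"twist": [0,0,0]},{"grip": 1,"translation": [0,0,0.03],"twist": [0,0,0]}]}}

```text
clock: 8.67
eef_pos: [507.6, -113.9, 101.1]
tcp_rot: [3.135, 0.002, 1.569]
contact_force: [0.4, 0.6, -2.0]
opening: 0.227
```

{"method": "jog_arm", "body": {"moves": [{"grip": 1,"translation": [0,0,0.03],"twist": [0,0,0]},{"grip": 1,"translation": [0,0,0.025],"twist": [0,0,0]},{"grip": 1,"translation": [0,0,0.01],"twist": [0,0,0]},{"grip": 1,"translation": [0,0,0],"twist": [0,0,0]},{"grip": 1,"translation": [0,0,0],"twist": [0,0,0]}]}}

```text
clock: 9.08
eef_pos: [505.9, -109.8, 34.3]
tcp_rot: [-3.141, -0.0, 1.572]
contact_force: [0.4, -0.0, -1.4]
opening: 0.226
```

{"method": "jog_arm", "body": {"moves": [{"grip": 1,"translation": [0,0,0.006],"twist": [0,0,0]},{"grip": 1,"translation": [0,0,0.003],"twist": [0,0,0]},{"grip": 1,"translation": [0,0,0.0015],"twist": [0,0,0]},{"grip": 1,"translation": [0,0,0],"twist": [0,0,0]},{"grip": 1,"translation": [0,0,0],"twist": [0,0,0]}]}}

```text
clock: 9.5
eef_pos: [506.2, -110.0, 23.9]
tcp_rot: [3.141, 0.0, 1.572]
contact_force: [-0.1, 0.9, -1.2]
opening: 0.23
```

{"method": "jog_arm", "body": {"moves": [{"grip": 1,"translation": [0,0,0.001],"twist": [0,0,0]},{"grip": 1,"translation": [0,0,0],"twist": [0,0,0]},{"grip": -1,"translation": [0,0,0],"twist": [0,0,0]},{"grip": -1,"translation": [0,0,0],"twist": [0,0,0]},{"grip": -1,"translation": [0,0,0],"twist": [0,0,0]},{"grip": -1,"translation": [0,0,0],"twist": [0,0,0]},{"grip": -1,"translation": [0,0,0],"twist": [0,0,0]},{"grip": -1,"translation": [0,0,0],"twist": [0,0,0]},{"grip": -1,"translation": [0,0,0],"twist": [0,0,0]},{"grip": -1,"translation": [0,0,0],"twist": [0,0,0]}]}}

```text
clock: 10.33
eef_pos: [505.9, -110.0, 22.4]
tcp_rot: [-3.142, -0.0, 1.572]
contact_force: [-0.1, -0.1, -0.5]
opening: 0.995
```

{"method": "jog_arm", "body": {"moves": [{"grip": -1,"translation": [0,0,-0.03],"twist": [0,0,0]},{"grip": -1,"translation": [0,0,-0.04],"twist": [0,0,0]},{"grip": -1,"translation": [0,0,-0.04],"twist": [0,0,0]},{"grip": -1,"translation": [-0.02,0,-0.035],"twist": [0,0,0]},{"grip": -1,"translation": [-0.03,-0.005,-0.025],"twist": [0,0,0]},{"grip": -1,"translation": [-0.035,-0.01,-0.01],"twist": [0,0,0]},{"grip": -1,"translation": [-0.035,-0.01,-0.01],"twist": [0,0,0]},{"grip": -1,"translation": [-0.035,-0.01,-0.01],"twist": [0,0,0]},{"grip": -1,"translation": [-0.035,-0.008,0],"twist": [0,0,0]},{"grip": -1,"translation": [-0.03,0,0],"twist": [0,0,0]}]}}

```text
clock: 11.17
eef_pos: [461.8, -332.2, 223.4]
tcp_rot: [3.141, 0.001, 1.571]
contact_force: [0.8, -0.1, -0.2]
opening: 0.999
```

{"method": "jog_arm", "body": {"moves": [{"grip": -1,"translation": [0,0,0],"twist": [0,0,0.115]},{"grip": -1,"translation": [0,0,0],"twist": [0,0,0.115]},{"grip": -1,"translation": [0,0,0],"twist": [0,0,0.115]},{"grip": -1,"translation": [0,0,0],"twist": [0,0,0]},{"grip": -1,"translation": [0,0,0],"twist": [0,0,0]}]}}

```text
clock: 11.58
eef_pos: [463.0, -330.0, 222.4]
tcp_rot: [-3.141, -0.0, 1.23]
contact_force: [-0.0, -0.0, 0.1]
opening: 0.997
```

```bash
python3 - <<'E'
from h import *
from rig import r
s=r.sense();print(s["eef_pos"],s["tcp_rot"])
c=snap("wrist","j"); X=cloud(c);H=hsv(c);ok=c["d"]>0
m=(H[...,0]>60)&(H[...,0]<95)&(H[...,1]>50)&ok&(abs(X[...,2]-55)<4)&(X[...,0]<520)
n,l,st,_=cv2.connectedComponentsWithStats(m.astype(np.uint8)); k=1+st[1:,4].argmax(); t=X[l==k]
print(len(t),t.mean(0),cv2.minAreaRect(t[:,:2].astype(np.float32)))
c=snap("scene","j")
E
```

```text
[ 463.00514066 -329.96716841  222.38247109] [-3.14137750e+00 -6.74734115e-05  1.23026493e+00]
3413 [ 462.97435355 -314.37644908   55.94452755] ((462.0120849609375, -309.44586181640625), (82.02745819091797, 45.285308837890625), 70.21013641357422)
```

View pics/j_wrist.png

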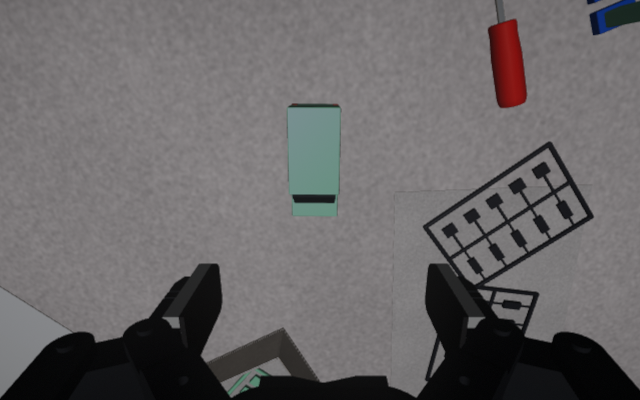

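View pics/j_scene.png

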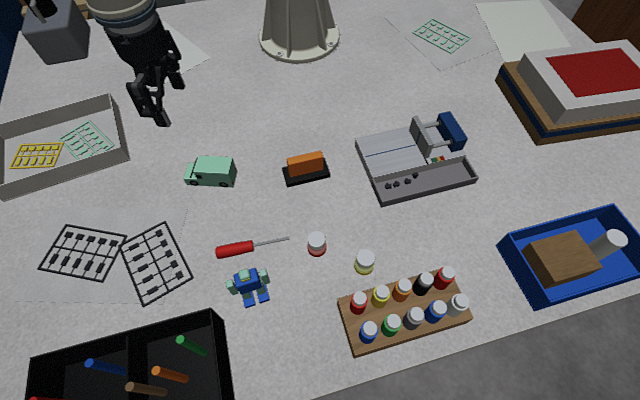

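The picture shows the van's roof at (314,150) with the cab towards the tool, and the scraper and chips are where they should be. The tail edge comes out at about (476,-271) and the grip target at (460,-315). Descending.

{"method": "jog_arm", "body": {"moves": [{"grip": -1,"translation": [0.013,-0.008,0.02],"twist": [0,0,0.004]},{"grip": -1,"translation": [0,0,0.035],"twist": [0,0,0]},{"grip": -1,"translation": [0,0,0.035],"twist": [0,0,0]},{"grip": -1,"translation": [0,0,0.035],"twist": [0,0,0]},{"grip": -1,"translation": [0,0,0.035],"twist": [0,0,0]},{"grip": -1,"translation": [0,0,0.03],"twist": [0,0,0]},{"grip": -1,"translation": [0,0,0.02],"twist": [0,0,0]},{"grip": -1,"translation": [0,0,0],"twist": [0,0,0]},{"grip": -1,"translation": [0,0,0],"twist": [0,0,0]}]}}

```text
clock: 12.43
eef_pos: [459.5, -314.5, 11.9]
tcp_rot: [-3.139, -0.001, 1.225]
contact_force: [0.2, -0.7, -0.1]
opening: 1.0
```

{"method": "jog_arm", "body": {"moves": [{"grip": 1,"translation": [0,0,0],"twist": [0,0,0]},{"grip": 1,"translation": [0,0,0],"twist": [0,0,0]},{"grip": 1,"translation": [0,0,0],"twist": [0,0,0]},{"grip": 1,"translation": [0,0,0],"twist": [0,0,0]},{"grip": 1,"translation": [0,0,0],"twist": [0,0,0]},{"grip": 1,"translation": [0,0,0],"twist": [0,0,0]},{"grip": 1,"translation": [0,0,0],"twist": [0,0,0]}], "squeeze": 50}}

```text
clock: 13.02
eef_pos: [460.9, -315.7, 14.1]
tcp_rot: [3.139, 0.001, 1.223]
contact_force: [-0.1, 0.2, 6.9]
opening: 0.529
```

{"method": "jog_arm", "body": {"moves": [{"grip": 1,"translation": [0,0,-0.02],"twist": [0,0,0]},{"grip": 1,"translation": [0,0,-0.035],"twist": [0,0,0]},{"grip": 1,"translation": [0,0,-0.035],"twist": [0,0,0]},{"grip": 1,"translation": [0,0,-0.035],"twist": [0,0,0]},{"grip": 1,"translation": [0,0,-0.01],"twist": [0,0,-0.115]},{"grip": 1,"translation": [0,0,0],"twist": [0,0,-0.115]},{"grip": 1,"translation": [0,0,0],"twist": [0,0,-0.115]},{"grip": 1,"translation": [0,0,0],"twist": [0,0,-0.003]},{"grip": 1,"translation": [0,0,0],"twist": [0,0,0]}]}}

```text
clock: 13.77
eef_pos: [459.9, -315.0, 148.0]
tcp_rot: [3.141, 0.0, 1.568]
contact_force: [-0.0, 0.5, -0.1]
opening: 0.531
```

{"method": "jog_arm", "body": {"moves": [{"grip": 1,"translation": [0.025,0.005,0],"twist": [0,0,0]},{"grip": 1,"translation": [0.03,0.005,0],"twist": [0,0,0]},{"grip": 1,"translation": [0.03,0.005,0],"twist": [0,0,0]},{"grip": 1,"translation": [0.03,0.005,0],"twist": [0,0,0]},{"grip": 1,"translation": [0.03,0.005,0],"twist": [0,0,0]},{"grip": 1,"translation": [0.03,0.005,0],"twist": [0,0,0]},{"grip": 1,"translation": [0.03,0.005,0],"twist": [0,0,0]},{"grip": 1,"translation": [0.03,0.005,0],"twist": [0,0,0]},{"grip": 1,"translation": [0.03,0.005,0],"twist": [0,0,0]},{"grip": 1,"translation": [0.03,0.005,0],"twist": [0,0,0]}]}}

```text
clock: 14.6
eef_pos: [509.9, -18.6, 147.5]
tcp_rot: [-3.141, 0.0, 1.567]
contact_force: [0.5, 0.1, -2.5]
opening: 0.533
```

{"method": "jog_arm", "body": {"moves": [{"grip": 1,"translation": [0.03,0.005,0],"twist": [0,0,0]},{"grip": 1,"translation": [0.03,0.003,0],"twist": [0,0,0]},{"grip": 1,"translation": [0.025,0,0],"twist": [0,0,0]},{"grip": 1,"translation": [0.01,0,0],"twist": [0,0,0]},{"grip": 1,"translation": [0,0,0],"twist": [0,0,0]},{"grip": 1,"translation": [0,0,0],"twist": [0,0,0]}]}}

```text
clock: 15.1
eef_pos: [517.7, 74.8, 147.3]
tcp_rot: [-3.141, 0.0, 1.57]
contact_force: [-0.2, -0.6, -1.6]
opening: 0.533
```

```bash
python3 - <<'E'
from h import *
from rig import r
s=r.sense();print(s["eef_pos"],s["tcp_rot"])
c=snap("wrist","k"); snap("scene","k"); X=cloud(c);H=hsv(c);ok=c["d"]>0
m=(H[...,0]>60)&(H[...,0]<95)&(H[...,1]>50)&ok
P=X[m];print(len(P),P.min(0),P.max(0))
zt=np.percentile(P[:,2],95);t=P[abs(P[:,2]-zt)<5];print("roof",zt,len(t),cv2.minAreaRect(t[:,:2].astype(np.float32)))
E
```

```text
[517.73933721  74.84360705 147.32611502] [-3.14114030e+00  4.46166805e-04  1.57037751e+00]
37769 [ 452.99931582 -118.16828312    0.73815005] [580.13261291 183.28006842 235.4155242 ]
roof 228.0802058083095 4410 ((519.2466430664062, 87.17188262939453), (12.809986114501953, 121.78276062011719), 89.51432800292969)
```

View pics/k_wrist.png

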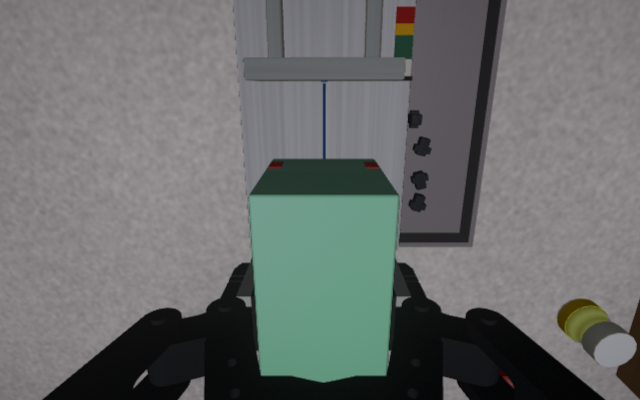

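The van hangs square over the blue line: its tail is centred at column 324 and the line is at 324. All the chips are in the trough. Lowering it to the deck.

{"method": "jog_arm", "body": {"moves": [{"grip": 1,"translation": [0,0.001,0.03],"twist": [0,0,0]},{"grip": 1,"translation": [0,0,0.03],"twist": [0,0,0]},{"grip": 1,"translation": [0,0,0.025],"twist": [0,0,0]},{"grip": 1,"translation": [0,0,0.012],"twist": [0,0,0]},{"grip": 1,"translation": [0,0,0.002],"twist": [0,0,0]},{"grip": 1,"translation": [0,0,0],"twist": [0,0,0]},{"grip": 1,"translation": [0,0,0],"twist": [0,0,0]}]}}

```text
clock: 15.78
eef_pos: [519.7, 74.3, 49.2]
tcp_rot: [3.141, -0.0, 1.57]
contact_force: [0.1, 0.3, -1.2]
opening: 0.532
```

{"method": "jog_arm", "body": {"moves": [{"grip": 1,"translation": [0,0,0.002],"twist": [0,0,0]},{"grip": 1,"translation": [0,0,0.002],"twist": [0,0,0]},{"grip": 1,"translation": [0,0,0],"twist": [0,0,0]},{"grip": 1,"translation": [0,0,0],"twist": [0,0,0]}]}}

```text
clock: 16.12
eef_pos: [519.3, 75.0, 44.9]
tcp_rot: [3.141, -0.0, 1.571]
contact_force: [0.1, 0.1, -1.7]
opening: 0.531
```

{"method": "jog_arm", "body": {"moves": [{"grip": 1,"translation": [0,0,0.001],"twist": [0,0,0]},{"grip": 1,"translation": [0,0,0],"twist": [0,0,0]},{"grip": 1,"translation": [0,0,0],"twist": [0,0,0]}]}}

```text
clock: 16.37
eef_pos: [519.3, 75.0, 44.1]
tcp_rot: [3.141, -0.0, 1.571]
contact_force: [-1.4, -0.2, 5.2]
opening: 0.537
```

{"method": "jog_arm", "body": {"moves": [{"grip": 1,"translation": [0,0,-0.0005],"twist": [0,0,0]},{"grip": 1,"translation": [0.006,0,0],"twist": [0,0,0]},{"grip": 1,"translation": [0.006,0,0],"twist": [0,0,0]},{"grip": 1,"translation": [0.006,0,0],"twist": [0,0,0]},{"grip": 1,"translation": [0.006,0,0],"twist": [0,0,0]},{"grip": 1,"translation": [0.002,0,0],"twist": [0,0,0]},{"grip": 1,"translation": [0,0,0],"twist": [0,0,0]},{"grip": 1,"translation": [0,0,0],"twist": [0,0,0]}]}}

```text
clock: 17.03
eef_pos: [519.3, 101.7, 44.1]
tcp_rot: [3.141, -0.001, 1.571]
contact_force: [-0.5, 2.8, 3.5]
opening: 0.536
```

```bash
python3 - <<'E'
from h import *
from rig import r
s=r.sense();print(s["eef_pos"],s["tcp_rot"],s["contact_force"])
c=snap("wrist","l")
E
```

```text
[519.25903539 101.68029501  44.14157159] [ 3.14098288e+00 -6.70453005e-04  1.57126565e+00] [-0.49305088  2.79760425  3.53480909]
```

View pics/l_wrist.png

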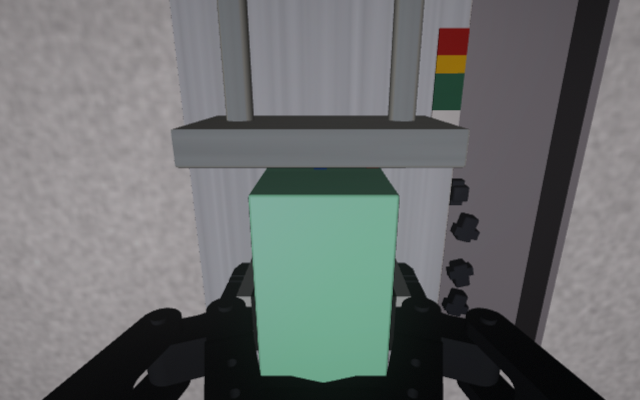

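The tail is still a few mm short of the fence, and the pointer is at rest in the white. Advancing in small steps.

{"method": "jog_arm", "body": {"moves": [{"grip": 1,"translation": [0.004,0,-0.0003],"twist": [0,0,0]},{"grip": 1,"translation": [0.004,0,0],"twist": [0,0,0]},{"grip": 1,"translation": [0.003,0,0],"twist": [0,0,0]},{"grip": 1,"translation": [0.003,0,0],"twist": [0,0,0]},{"grip": 1,"translation": [0.003,0,0],"twist": [0,0,0]},{"grip": 1,"translation": [0,0,0],"twist": [0,0,0]},{"grip": 1,"translation": [0,0,0],"twist": [0,0,0]},{"grip": 1,"translation": [0,0,0],"twist": [0,0,0]}]}}

```text
clock: 17.75
eef_pos: [518.8, 118.0, 44.1]
tcp_rot: [-3.141, -0.0, 1.571]
contact_force: [-0.9, -1.6, -0.3]
opening: 0.531
```

```bash
python3 - <<'E'
from h import *
from rig import r
s=r.sense();print(s["eef_pos"],s["tcp_rot"],s["contact_force"])
c=snap("wrist","m");
c=snap("scene","m"); cv2.imwrite("pics/m_crop.png",cv2.resize(c["p"][80:220,320:500,::-1],None,fx=4,fy=4,interpolation=cv2.INTER_CUBIC))
E
```

```text
[518.77015396 118.02897975  44.14074801] [-3.14115377e+00 -7.30564420e-05  1.57097233e+00] [-0.88259172 -1.58713202 -0.3361151 ]
```

View pics/m_wrist.png

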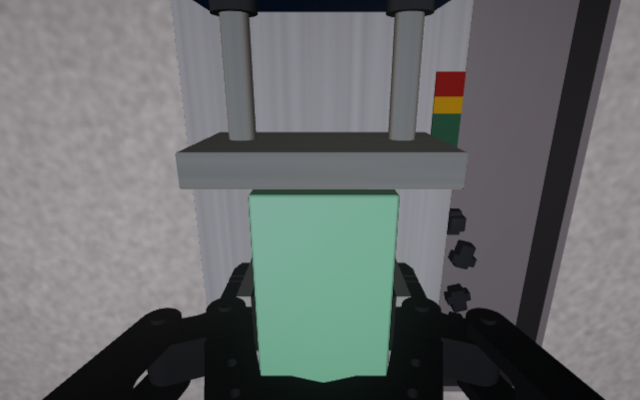

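View pics/m_crop.png

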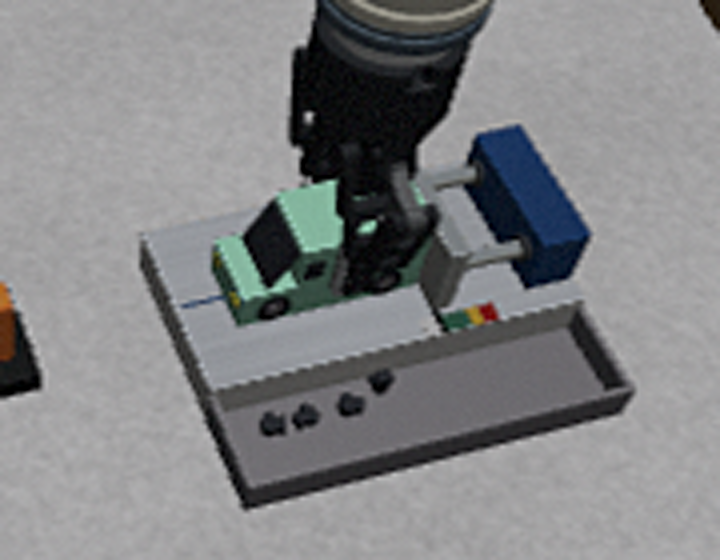

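The tail is against the fence, and the pointer is near the end of the white. Measuring fence travel by depth against the first frames.

```bash
cat > fen.py <<'E'
from h import *
from rig import r
def fy(c):
    X=cloud(c);m=(c["d"]>0)&(abs(X[...,2]-80)<3)&(X[...,0]>470)&(X[...,0]<568)&(X[...,1]>140)&(X[...,1]<215)
    H=hsv(c); m&=(H[...,1]<60); t=X[m]; return len(t),np.percentile(t[:,1],[2,50,98]).round(1)
def go(tag):
    s=r.sense();print(s["eef_pos"].round(1),s["tcp_rot"].round(3),s["contact_force"].round(2),s["opening"].round(3))
    for n in("side","wrist"):
        print(n,fy(snap(n,tag)))
E
python3 - <<'E'
from fen import *
print("rest side",fy(load("f0_side.npz")),"rest wrist",fy(load("l_wrist.npz")))
go("n")
c=load("n_side.npz");cv2.imwrite("pics/n_crop.png",cv2.resize(c["p"][240:400,180:360,::-1],None,fx=4,fy=4,interpolation=cv2.INTER_CUBIC))
E
```

```text
rest side (462, array([156.1, 162.4, 168.1])) rest wrist (11746, array([155.8, 161.9, 167.3]))Traceback (most recent call last):
  File "<stdin>", line 3, in <module>
  File "fen.py", line 7, in go
    s=r.sense();print(s["eef_pos"].round(1),s["tcp_rot"].round(3),s["contact_force"].round(2),s["opening"].round(3))
                                                                                              ^^^^^^^^^^^^^^^^^^
AttributeError: 'float' object has no attribute 'round'
```

```bash
sed -i 's/s\["opening"\].round(3)/s["opening"]/' fen.py
python3 - <<'E'
from fen import *
go("n")
c=load("n_side.npz");cv2.imwrite("pics/n_crop.png",cv2.resize(c["p"][240:400,180:360,::-1],None,fx=4,fy=4,interpolation=cv2.INTER_CUBIC))
E
```

```text
[518.8 117.9  44.2] [-3.141 -0.     1.571] [-1.33 -1.6  -0.26] 0.5339436349046902
side (508, array([164.8, 171.3, 177.4]))
wrist (11476, array([164.8, 171.1, 176.6]))
```

View pics/n_crop.png

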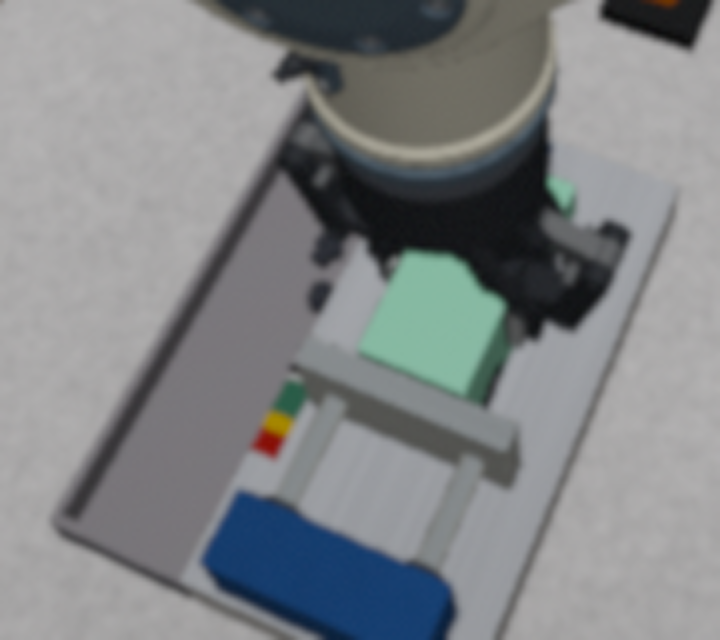

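The fence is back 9 mm by both views (side 8.9, wrist 9.2). Going on by 10.5 mm.

{"method": "jog_arm", "body": {"moves": [{"grip": 1,"translation": [0.002,0,0],"twist": [0,0,0]},{"grip": 1,"translation": [0.002,0,0],"twist": [0,0,0]},{"grip": 1,"translation": [0.002,0,0],"twist": [0,0,0]},{"grip": 1,"translation": [0.002,0,0],"twist": [0,0,0]},{"grip": 1,"translation": [0.0015,0,0],"twist": [0,0,0]},{"grip": 1,"translation": [0.001,0,0],"twist": [0,0,0]},{"grip": 1,"translation": [0,0,0],"twist": [0,0,0]},{"grip": 1,"translation": [0,0,0],"twist": [0,0,0]},{"grip": 1,"translation": [0,0,0],"twist": [0,0,0]},{"grip": 1,"translation": [0,0,0],"twist": [0,0,0]}]}}

```text
clock: 18.78
eef_pos: [518.8, 128.0, 44.2]
tcp_rot: [-3.141, 0.001, 1.571]
contact_force: [-0.5, -6.2, 0.8]
opening: 0.533
```

```bash
python3 - <<'E'
from fen import *
go("o")
c=load("o_side.npz");cv2.imwrite("pics/o_crop.png",cv2.resize(c["p"][240:400,180:360,::-1],None,fx=4,fy=4,interpolation=cv2.INTER_CUBIC))
c=snap("scene","o");cv2.imwrite("pics/o_crop2.png",cv2.resize(c["p"][80:220,320:500,::-1],None,fx=4,fy=4,interpolation=cv2.INTER_CUBIC))
E
```

```text
[518.8 128.   44.2] [-3.141e+00  1.000e-03  1.571e+00] [-0.48 -6.16  0.79] 0.5330267491809159
side (512, array([174.9, 181.5, 187.3]))
wrist (11433, array([174.9, 181.2, 186.7]))
```

View pics/o_crop.png

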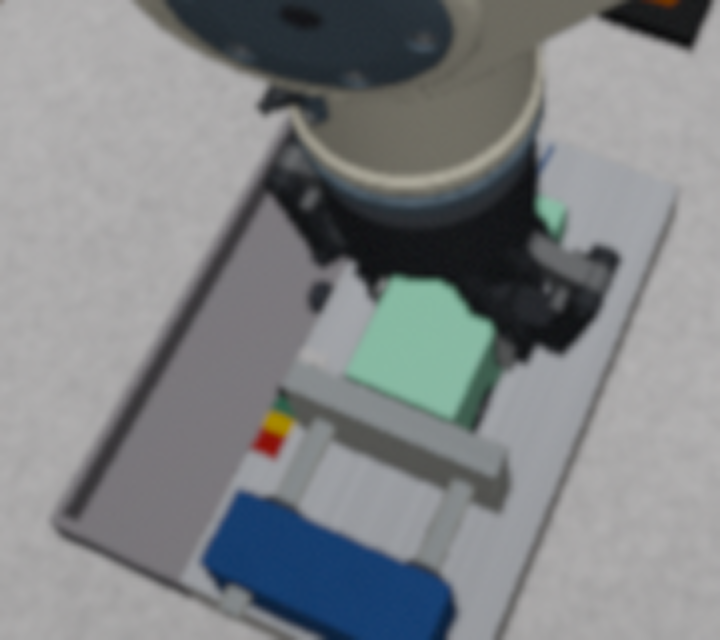

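View pics/o_crop2.png

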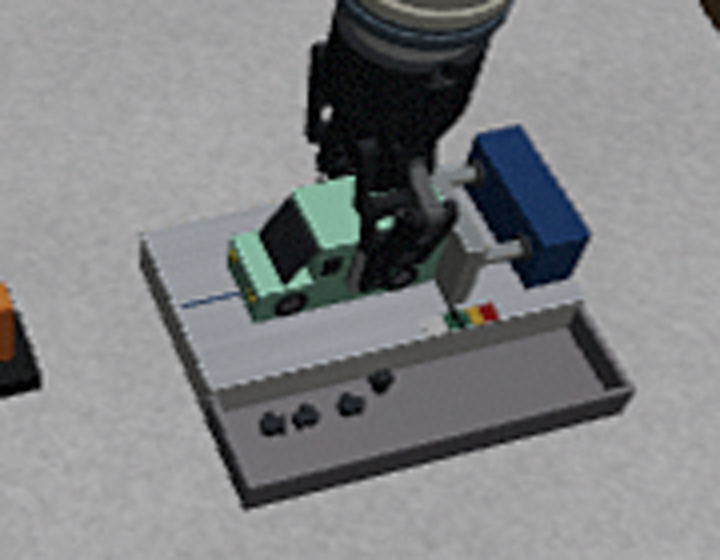

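View pics/o_scene.png

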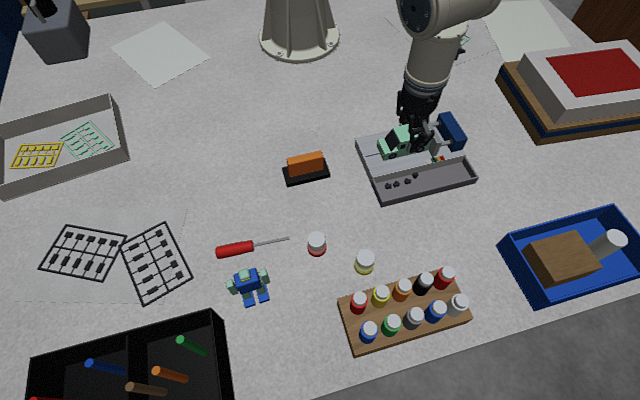

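View pics/o_wrist.png

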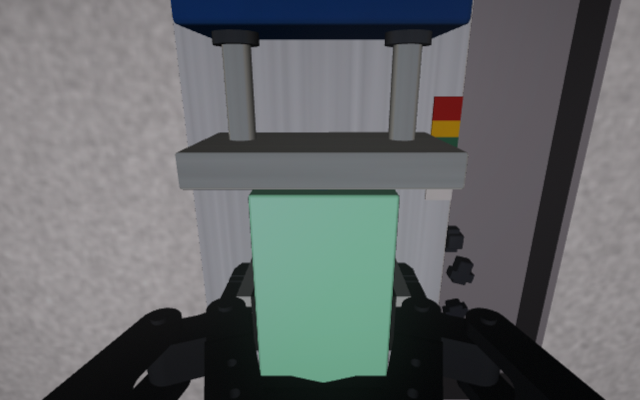

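Travel is now 19.1 mm by both views (about 6.7 N, and the wrist force reads -6.2 N), with the pointer in the green. The van is square on the line, the chips are in the trough, and the scraper is on the bench. Handing in.

```bash
python3 - <<'E'
from rig import r
s=r.sense();print(s["clock"],abs(s["qvel"]).max(),s["contact_force"])
print(r.sign_off())
E
```

```text
18.9333 0.000894014955895277 [-0.95963751 -5.67605336  1.00058625]
the job is handed in; nothing more can be done
None
```

I swept all four offcuts into the trough in one pass with the scraper and put the scraper back on the bench, clear of the jig. The van now stands on the deck with its tail against the fence, held for the screw. I handed the job in at 18.9 s; no verdict was reported.

**Last checks:**
- **Fence:** it is pushed back 19.1 mm (side and wrist cameras agree to 0.3 mm), which is about 6.7 N by the spring rate. The pointer is in the green in the scene view.
- **Van:** square to the jig and centred on the blue line, with the arm still and the grip holding.
- **Offcuts, scraper, bystanders:** the chips lie in the trough and the scraper is let go on the bench. The jars, figure, screwdriver and sprue look unmoved; I checked those by eye only.

**What disagreed:**
- **Force:** the wrist force read only 5.7 to 6.2 N along the push at the end. Its readings wander by 1 to 2 N, so I trusted the fence travel instead.
- **Sweep:** partway through, the scraper pressed the deck with about 35 N for a moment, so I raised it about 1.5 mm and finished the sweep lightly.

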